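# Hang a vessel carrier on the drip rail and slide it to the pointer

## Task

Make room on the drip rail: first slide the carrier that already hangs there along until it is right up against the far end stop, keeping it on the rail. Then hook the carrier that stands on the table over the rail at the open entry end, strap towards the robot, slide it along under the keeper bar until its middle is in line with the pointer, and let go. Keep both carriers upright, for their vessels are full, and leave the rack, bottle and jar cap where they are.

Things in the scene. Friction and masses are not known exactly. Their poses are not given: they have to be found in the camera images.
- hung: Carrier already hanging on the rail, 100 to 210 mm short of the far stop, strap towards the robot. Tray 64 (x) by 84 (y) mm, 30 high, two capped vessels to 64 above the underside; 0.25 to 0.5 kg; underside hangs 30 mm above the table. Origin: centre of the underside; z up, x from strap side to lip side (away from the robot), y along its width.
- hung_tab (a point): Grip tab of the hanging carrier, 164 mm above its underside on its middle axis. The tab is a black upright plate 12 mm thick (along y), 32 wide (along x), 62 tall, from 34 below this point to 28 above; pinch it across its thickness. The hook roof, 28 mm wide along y, peaks 32 mm below this point. Axes as the carrier's.
- hung_hook (a point): Hook of the hanging carrier: where the rail's axis lies when it hangs properly, on the carrier's middle axis 120 mm above its underside, 44 mm below the tab point. The hook is an inverted V whose inside peaks 8.5 mm above this point, so it centres itself on the rail. Axes as the carrier's.
- standing: The same kind of carrier (tray, vessels, strap, hook and tab all alike), standing on the table, underside at table height, strap towards the robot, yawed up to 30 degrees. Origin: centre of its underside; axes as the hanging carrier's.
- standing_tab (a point): Grip tab of the standing carrier: same tab, same place on it, 164 mm above its underside; black plate 12 mm thick along y, 32 wide along x, 62 tall. Axes as the carrier's.
- standing_hook (a point): Hook point of the standing carrier, 120 mm above its underside. On the -x side the 4 mm strap runs down to the tray (inner face 12 mm from this point); on the +x side a 4 mm lip (inner face 12 mm away) ends 16 mm below this point. Lift the lip over the rail: the rail passes through the 40 mm gap between vessel tops and lip tip, then lower the carrier.
- entry (a point): Middle of the rail's open entry stretch, on the rail's axis, 150 mm above the table. The rail is a 12 mm round level bar along this frame's y; +y runs to the far end stop, +x points away from the robot, z up. The inner face of the entry end plate, 162 mm tall, reaching 10 mm in front of the axis (-x), is 81 mm away at -y. Carriers drag on it with friction (2 to 10 N); easing one up 3 mm frees it.
- keeper_end (a point): Start of the keeper bar on its axis: a 12 mm round bar over the rail from here to the far end, 90 mm above the rail's axis and 7 mm further in +x; 90 mm from entry along +y. It clears the tabs of hanging carriers by 12 mm, so none can be hooked on beneath it; a gripper fits there only leaning back to the robot over 20 degrees (30 is good). Posts at both its ends, 73 mm behind (+x).
- stop (a point): Far end stop: where the rail's axis meets the inner face of the far end plate (162 mm tall, reaching 10 mm in front of the axis and 95 mm behind it), 381 mm from entry along +y; same axes. A hanging carrier touches it when its hook point is 42 mm short of it.
- pointer_tip (a point): The pointer's tip (the mark): the corner nearest the rail of a level diamond-shaped steel plate, 42 mm across, on an 8 mm post behind the rail, 112 mm above the table, 45 mm behind the rail's axis (+x). Axes as entry; its place along the rail varies.
- rack: Bystander: a bench rack with the same tray and vessels but a low bridge handle (106 mm high) and no hook. Tray 64 x 84 mm; origin at the centre of its underside.
- bottle: Bystander: white round bottle, 66 mm across, 105 mm tall; origin at the centre of its underside.
- cap: Bystander: white jar cap lying on the table, 68 mm across, 34 mm high with its knob; origin at the centre of its underside.
There are look-alikes about, which are no part of the job. Leave any orange look-alike of the hung alone.

How it is judged (in metres and radians):
On the way, in this order (a step that is already met when the one before it is completed fails the run):
1. the carrier that was hanging is up against the far end stop, still on the rail (y of hung_hook in the frame of stop above -0.054 m and x of hung_hook in the frame of stop between -0.009 and 0.009 m and z of hung_hook in the frame of stop between -0.006 and 0.01 m), for 0.2 s.
2. the standing carrier is hooked over the rail on the open entry stretch (x of standing_hook in the frame of stop between -0.009 and 0.009 m and z of standing_hook in the frame of stop between -0.006 and 0.01 m and y of standing_hook in the frame of entry between -0.05 and 0.11 m), for 0.2 s.
At the end, for the whole second after the job is handed in: Both carriers hang on the rail, upright within 0.15 rad and at rest (below 30 mm/s): the first within 12 mm of touching the far end stop, the second with its middle within 10 mm of the pointer tip along the rail (all of step 1 and x of standing_hook in the frame of stop between -0.009 and 0.009 m and z of standing_hook in the frame of stop between -0.006 and 0.01 m and y of standing_hook in the frame of pointer_tip between -0.01 and 0.01 m and angle between each of hung_hook, standing_hook's own z axis and vertical below 0.15 rad and linear speed of each of hung, standing below 0.03 m/s).
It fails at once if The hanging carrier is lifted off the rail (z of hung_hook in the frame of stop above 0.02 m or z of hung_hook in the frame of stop below -0.02 m).
It fails at once if A carrier is tipped by more than 35 degrees (angle between any of hung_hook, standing_hook's own z axis and vertical above 0.61 rad).
It fails at once if The bench rack is pushed more than 25 mm away or knocked over (distance of rack from where it was at the start of the episode above 0.025 m or angle between rack's own z axis and vertical above 0.4 rad).
It fails at once if The bottle is pushed more than 25 mm away or knocked over (distance of bottle from where it was at the start of the episode above 0.025 m or angle between bottle's own z axis and vertical above 0.4 rad).
It fails at once if The loose jar cap is pushed more than 25 mm away or knocked over (distance of cap from where it was at the start of the episode above 0.025 m or angle between cap's own z axis and vertical above 0.4 rad).
It also fails if it takes over 62 s, if anything falls off the work surface, if the arm or the gripper's body presses on something with over 40 N, if the wrist force passes 120 N, or if a joint passes its speed limit or range.

## Robot

A 6-joint arm with a two-finger parallel gripper is mounted at the origin on the work surface. World frame = base frame: x ahead of the robot, y to its left, z up, the work surface at z = 0. Lengths are in m, angles in degrees, forces in N, time in s.
With the tool pointing down it reaches from about 0.35 to 0.875 m from the base axis. Payload 4.2 kg.
Tool frame: the origin (TCP) lies midway between the tips of the shut fingers; the grasp point (between the pads) lies 19 mm behind it; z points along the fingers, y is the direction in which the jaws open and shut (so a half turn about z gives the same grasp; the last joint's range is limited). The gripper opens to 87 mm and grips with 3 to 60 N. Pads are 19 mm wide; open, the fingers measure 117 mm over their backs; the gripper's body (75 mm by 190 mm) begins 51 mm behind the grasp point.
Start: joints at [-58.465, 22.042, 0.453, 0, -68.411, -14.817], TCP at [0.18, -0.599, 0.223] pointing down, gripper open.
Joint ranges: [-179.83, 179.83], [-69.29, 118.12], [-61.27, 80.66], [-181.25, 117.63], [-171.15, -9.14], [-177.46, 177.46]. Speed limits (degrees/s): [159.86, 159.86, 180, 180, 180, 180].

## Interface

Orientations are given as a 3x3 rotation matrix whose columns are the frame's x, y, z axes.
In Python, from station import r gives the robot as it stands.
- The arm moves only by the tool play_rows, never from a script. Its argument "commands" is a list that holds one entry, the list of rows, each a list of 7 numbers: the shift along the world's x, y, z in m, then the turn, a rotation vector about the world's x, y, z in rad, then the closure, from 0 (fully open) to 1 (shut). A call has 1 to 5 rows; each row is the pose to reach, as a shift and turn from the pose commanded when the call began; what a row does not reach only later rows make up. A row lasts 1/10 s, in which the tool goes at most 50 mm and 8.59 degrees, less where a joint would pass 70% of its speed; a pose out of reach is approached as far as the arm can. A call with a gripper value outside its range is refused whole. The fingers move at their own pace and stop on an object; the grip force is fixed at half the most. Time passes only in rows, so rows that repeat a pose let the fingers close. It gives the time, the measured TCP pose, the force and the opening at its end, in the units of the state.
- r.sense(): the state, without advancing time (a new reading comes with each control period).
- r.capture(name): name is "side" or "top" or "wrist"; returns a dict with "image" (480x640x3 uint8, red, green, blue), "range_z" (480x640 float32, m along the optical axis (not along the pixel's ray), 0 where there is no reading), "intrinsics" (3x3 intrinsics, pixels), "extrinsics" (4x4, takes a point from camera to world coordinates); the wrist camera has in their place "mount" (4x4, takes a point from camera to tool coordinates, whose origin is the TCP and whose axes are the flange's). Camera axes: x right, y up, looking along -z (the intrinsics and any distortion apply to the point x, -y, -z); pixel columns grow to the right and rows downward; lengths in m; the calibration is good to about 2 mm. The wrist camera is an equidistant fisheye: a pixel r from the principal point sees the ray r / f radians off the axis. A picture is of the moment at which its call begins: read the wrist's pose just before it.
- r.finish_job(): hands the job in, once; it reports no verdict.
The state is a dict: "time_s": time; "joints": joint angles; "joint_velocities": joint speeds; "effort": joint torques, N m; "tcp_pos": TCP position; "ee_rot": TCP orientation; "wrist_force": force on the tool from outside, world axes, zero at the start; "moment": the same for the moment, N m; "gripper_width": opening from 0.0 (shut) to 1.0 (fully open).
Only numpy, scipy, OpenCV 4.12 (cv2) and the standard library are available. Lean on these libraries where they do the work, as an engineer would, in place of code of your own. Each camera call takes 0.05 s, during which the arm holds its last target. There are 200 camera calls.

## Working session

There is one attempt and no reset: what is moved stays moved. The work goes in short steps, Python scripts to look and compute and a tool call to move; the robot and the scene stay as the last step left them, time stands still between calls to the robot, and variables do not carry over. Pictures are saved under pics/ and viewed, about 8 in all and at most 12, crops included, and the job is handed in when it is done.

Besides the shell and the picture viewer there is one more tool, called after "Call:" by a JSON object that holds its "api" and its "payload". play_rows: Moves the arm, as the interface text tells. Its arguments: {"type":"object","properties":{"commands":{"type":"array","items":{"type":"array","items":{"type":"array","items":{"type":"number"}}}}},"required":["commands"]}

```bash
mkdir -p pics; ls
cat > h.py <<'E'
import numpy as np, cv2
from station import r
def cap(n):
    c=r.capture(n); return c
def pts(c):
    # world points for every pixel from range_z (fixed cameras)
    K=c["intrinsics"];z=c["range_z"];h,w=z.shape
    u,v=np.meshgrid(np.arange(w),np.arange(h))
    P=np.stack([(u-K[0,2])/K[0,0]*z,-(v-K[1,2])/K[1,1]*z,-z],-1)
    E=c["extrinsics"]; return P@E[:3,:3].T+E[:3,3]
def save(c,n): cv2.imwrite("pics/"+n+".png",cv2.cvtColor(c["image"],cv2.COLOR_RGB2BGR))
E
python3 - <<'E'
from h import *
for n in("side","top"):
    c=cap(n);save(c,n+"0");np.savez(n+"0.npz",**c);print(n,c.keys(),c["intrinsics"],c["extrinsics"].round(3))
print(r.sense())
E
```

```text
pics
side dict_keys(['image', 'range_z', 'intrinsics', 'extrinsics']) [[523.24815476   0.         313.54844631]
 [  0.         523.24815476 242.01834622]
 [  0.           0.           1.        ]] [[-0.932  0.22  -0.29   0.338]
 [-0.363 -0.522  0.772  0.774]
 [ 0.018  0.824  0.566  0.731]
 [ 0.     0.     0.     1.   ]]
top dict_keys(['image', 'range_z', 'intrinsics', 'extrinsics']) [[542.15096432   0.         330.58732938]
 [  0.         542.15096432 232.30069089]
 [  0.           0.           1.        ]] [[-1.500e-02  9.950e-01 -1.010e-01  5.280e-01]
 [-1.000e+00 -1.500e-02  3.000e-03 -7.000e-03]
 [ 1.000e-03  1.010e-01  9.950e-01  1.239e+00]
 [ 0.000e+00  0.000e+00  0.000e+00  1.000e+00]]
{'time_s': 0.1, 'joints': array([-5.84653329e+01,  2.20888362e+01,  3.87805917e-01, -2.72116657e-02,
       -6.84088099e+01, -1.48178523e+01]), 'joint_velocities': array([-0.10474767, -0.09821393,  0.26002086,  0.10162868,  0.08716713,
       -0.01101578]), 'effort': array([ 5.39441191e-05, -3.91690314e+01,  1.87935251e+01,  4.23195317e+00,
        1.34420127e-02, -6.97258793e-05]), 'tcp_pos': array([ 0.1796666 , -0.59806919,  0.22153927]), 'ee_rot': array([[-9.57788478e-01, -2.87473197e-01, -6.26241733e-04],
       [-2.87473872e-01,  9.57786665e-01,  1.86489969e-03],
       [ 6.36973046e-05,  1.96620757e-03, -9.99998065e-01]]), 'wrist_force': array([ 0.54562556, -0.96505429,  0.65955975]), 'moment': array([-0.00865042,  0.01573635,  0.03180243]), 'gripper_width': 1.0001291917454642}
```

View pics/top0.png

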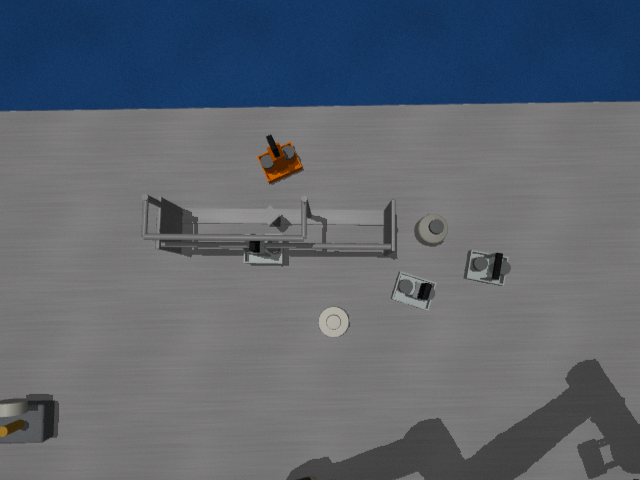

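View pics/side0.png

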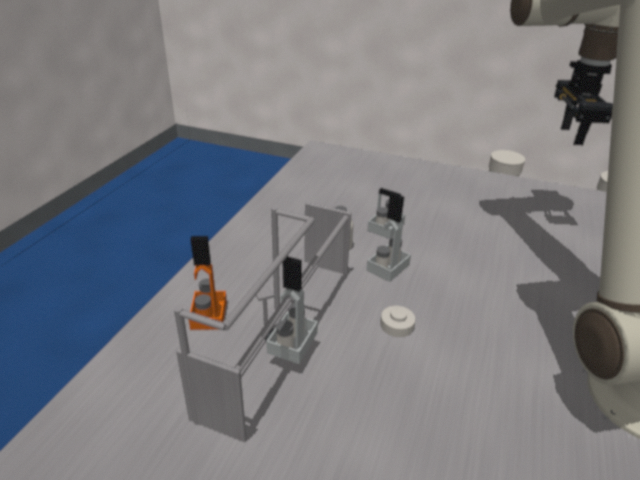

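Run:
```python
from h import *
t=np.load("top0.npz");s=np.load("side0.npz")
P=pts(t);img=t["image"].astype(int);S=pts(s);si=s["image"].astype(int)
def blobs(P,img,nm):
    m=((img.max(-1)<45)&(P[...,2]>0.05)).astype(np.uint8)
    n,l,st,ce=cv2.connectedComponentsWithStats(m)
    for i in range(1,n):
        if st[i,4]>25:
            q=P[l==i]; q=q[q[:,2]>q[:,2].max()-.012]
            print(nm,st[i],ce[i].round(),"topmean",q.mean(0).round(4),"min",q.min(0).round(3),"max",q.max(0).round(3))
blobs(P,img,"top");blobs(S,si,"side")
for n,(u,v) in dict(entrypl=(395,225),keeper=(250,237),rail=(350,247),railL=(200,245),ptr=(275,215),ptr2=(283,222),farpl=(170,215),keepend=(303,236),bottle=(436,226),cap=(334,321)).items(): print(n,P[v,u].round(4))
a=cv2.resize(cv2.cvtColor(t["image"],cv2.COLOR_RGB2BGR)[180:330,120:520],None,fx=2,fy=2,interpolation=cv2.INTER_CUBIC)
b=cv2.resize(cv2.cvtColor(s["image"],cv2.COLOR_RGB2BGR)[170:330,250:450],None,fx=1.75,fy=1.75,interpolation=cv2.INTER_CUBIC)
o=np.zeros((300+b.shape[0],800,3),np.uint8);o[:300]=a;o[300:,:b.shape[1]]=b
cv2.imwrite("pics/crop1.png",o)
```

```text
top [267 135  13  22 119] [273. 146.] topmean [ 0.5281 -0.007   1.2391] min [ 0.528 -0.007  1.239] max [ 0.528 -0.007  1.239]
top [249 241  11  12 117] [254. 246.] topmean [0.6083 0.138  0.2215] min [0.6   0.133 0.218] max [0.617 0.144 0.226]
top [492 253  11  26 191] [497. 266.] topmean [ 0.5281 -0.007   1.2391] min [ 0.528 -0.007  1.239] max [ 0.528 -0.007  1.239]
top [418 283  14  17 175] [424. 291.] topmean [ 0.518  -0.192   0.1922] min [ 0.503 -0.202  0.187] max [ 0.533 -0.182  0.197]
top [298 477  13   3  26] [305. 478.] topmean [0.1615 0.0444 0.1517] min [0.16  0.036 0.148] max [0.164 0.056 0.16 ]
side [512  12  11  12  67] [517.  18.] topmean [ 0.3635 -0.4711  0.5072] min [ 0.351 -0.486  0.502] max [ 0.375 -0.456  0.513]
side [581  27   9  28  75] [585.  41.] topmean [ 0.2139 -0.5776  0.4746] min [ 0.21  -0.586  0.47 ] max [ 0.216 -0.567  0.481]
side [ 556   61   56   83 2126] [585.  97.] topmean [0.3385 0.7737 0.7306] min [0.338 0.774 0.731] max [0.338 0.774 0.731]
side [380 190  23  32 368] [394. 205.] topmean [0.3385 0.7737 0.7306] min [0.338 0.774 0.731] max [0.338 0.774 0.731]
side [192 237  18  27 417] [200. 250.] topmean [0.3385 0.7737 0.7306] min [0.338 0.774 0.731] max [0.338 0.774 0.731]
side [283 258  18  33 499] [292. 274.] topmean [0.3385 0.7737 0.7306] min [0.338 0.774 0.731] max [0.338 0.774 0.731]
side [576 335  24  38 147] [587. 358.] topmean [0.1504 0.0799 0.1464] min [0.129 0.06  0.141] max [0.159 0.113 0.153]
entrypl [ 0.6682 -0.1589  0.0009]
keeper [0.6223 0.1385 0.2456]
rail [ 0.6078 -0.0486  0.1545]
railL [0.6161 0.2512 0.1582]
ptr [0.6808 0.1059 0.1099]
ptr2 [0.6782 0.0979 0.008 ]
farpl [0.6858 0.3298 0.098 ]
keepend [0.6227 0.041  0.2457]
bottle [ 0.6527 -0.2318  0.1079]
cap [ 0.4539 -0.015   0.03  ]
```

View pics/crop1.png

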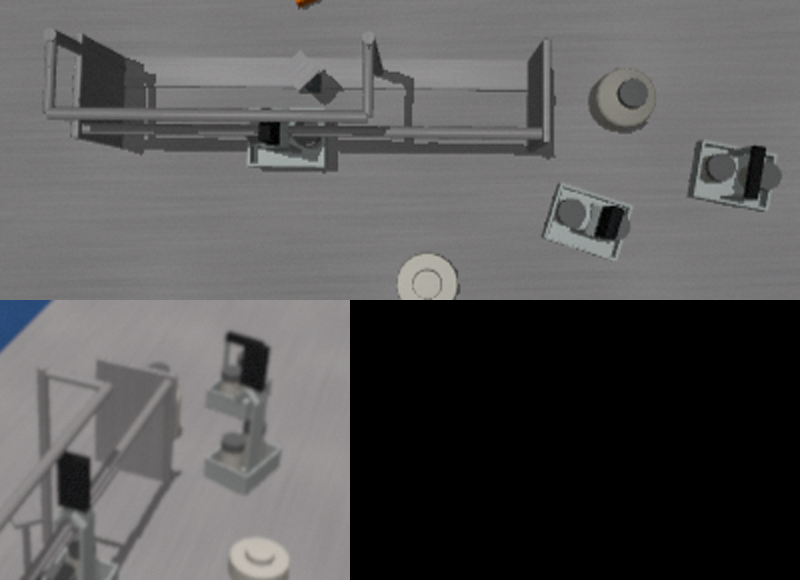

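Run:
```python
from h import *
t=np.load("top0.npz");P=pts(t);x,y,z=P[...,0],P[...,1],P[...,2]
def line(q,nm):
    vx,vy,x0,y0=cv2.fitLine(q[:,:2].astype(np.float32),cv2.DIST_HUBER,0,.01,.01).ravel()
    if vy<0: vx,vy=-vx,-vy
    print(nm,"yaw",np.degrees(np.arctan2(-vx,vy)).round(2),"x at y=0",(x0-y0*vx/vy).round(4),"y",q[:,1].min().round(3),q[:,1].max().round(3),"z",np.median(q[:,2]).round(4),len(q))
b=(x>.55)&(x<.66)
line(P[b&(z>.150)&(z<.163)&(y<.12)&(y>-.1)],"rail near");line(P[b&(z>.150)&(z<.163)&(y>.17)&(y<.29)],"rail far");line(P[b&(z>.150)&(z<.163)&(((y<.12)&(y>-.1))|((y>.17)&(y<.29)))],"rail all")
line(P[b&(z>.235)&(z<.252)&(y<.33)&(y>.05)],"keeper");line(P[b&(z>.235)&(z<.252)],"keeper ends")
for nm,m in (("plateE",(y<-.08)&(y>-.2)&(x>.57)&(x<.72)&(z>.13)&(z<.17)),("plateF",(y>.3)&(x>.57)&(x<.75)&(z>.135)&(z<.17))):
    q=P[m];print(nm,q.min(0).round(3),q.max(0).round(3),len(q),"y by x:",[(a,np.percentile(q[abs(q[:,0]-a)<.01][:,1],[5,95]).round(3)) for a in(.62,.65,.68,.7) if (abs(q[:,0]-a)<.01).any()])
m=(x>.63)&(x<.73)&(y>.03)&(y<.2)&(z>.1)&(z<.12)
q=P[m];print("ptr",len(q),q.mean(0).round(4));print(q[q[:,0].argmin()].round(4),q[q[:,0].argmax()].round(4),q[q[:,1].argmin()].round(4),q[q[:,1].argmax()].round(4)); 
H=cv2.minAreaRect(q[:,:2].astype(np.float32)*1000);print(cv2.boxPoints(H).round(1))
def tray(m,nm,zs):
    q=P[m];H=cv2.minAreaRect(q[:,:2].astype(np.float32)*1000);print(nm,len(q),H,q[:,2].max())
tray((abs(x-.5)<.07)&(abs(y+.165)<.08)&(z>.012)&(z<.045)&~((x>.56)),"stand tray",0)
tray((abs(x-.5)<.07)&(abs(y+.19)<.03)&(z>.175)&(z<.2),"stand tab",0)
tray((abs(x-.56)<.07)&(abs(y+.33)<.07)&(z>.012)&(z<.045),"rack tray",0)
tray((abs(x-.58)<.04)&(abs(y-.12)<.07)&(z>.042)&(z<.075),"hung tray",0)
q=P[(abs(x-.61)<.03)&(abs(y-.138)<.02)&(z>.2)&(z<.23)];print("hungtab",q.min(0),q.max(0))
tray((abs(x-.61)<.03)&(abs(y-.138)<.02)&(z>.2)&(z<.23),"hungtab",0)
```

```text
rail near yaw -1.47 x at y=0 0.6109 y -0.099 0.12 z 0.155 632
rail far yaw -0.97 x at y=0 0.6131 y 0.17 0.29 z 0.1552 350
rail all yaw -1.5 x at y=0 0.6109 y -0.099 0.29 z 0.1551 982
keeper yaw -1.62 x at y=0 0.6176 y 0.05 0.33 z 0.245 975
keeper ends yaw -0.91 x at y=0 0.6205 y 0.035 0.341 z 0.2449 1230
plateE [ 0.598 -0.139  0.13 ] [ 0.701 -0.08   0.168] 411 y by x: [(0.62, array([-0.136, -0.085])), (0.65, array([-0.137, -0.131])), (0.68, array([-0.138, -0.131])), (0.7, array([-0.139, -0.132]))]
plateF [0.61  0.3   0.135] [0.714 0.34  0.17 ] 418 y by x: [(0.62, array([0.303, 0.338])), (0.65, array([0.33 , 0.339])), (0.68, array([0.329, 0.338])), (0.7, array([0.328, 0.335]))]
ptr 204 [0.6804 0.1157 0.1149]
[0.6613 0.1179 0.116 ] [0.6991 0.1177 0.1166] [0.6887 0.0345 0.1063] [0.6805 0.1366 0.116 ]
[[657.1 129.1]
 [687.5  34.2]
 [722.3  45.3]
 [691.8 140.3]]
stand tray 251 ((517.8903198242188, -192.80543518066406), (84.63041687011719, 64.21295166015625), 71.24480438232422) 0.04388746903171792
stand tab 125 ((517.8768310546875, -192.5660858154297), (12.746376037597656, 31.548429489135742), 70.91117858886719) 0.19683674434368337
rack tray 333 ((566.8629760742188, -357.81256103515625), (86.29420471191406, 64.2347412109375), 77.92815399169922) 0.043661385810252584
hung tray 152 ((597.90185546875, 138.52903747558594), (84.76956176757812, 30.5357723236084), 89.18013763427734) 0.0747343045258475
hungtab [0.59868883 0.13159302 0.2004933 ] [0.63033589 0.14425101 0.22646593]
hungtab 94 ((614.5470581054688, 137.93887329101562), (12.37333869934082, 31.534427642822266), 87.83167266845703) 0.22646593005292237
```

```bash
cat >> h.py <<'E'
from scipy.spatial.transform import Rotation as Ro
def Rt(yaw,lean):
    # tool: y along carrier's y, z leaning forward of straight down by lean
    return (Ro.from_euler("z",yaw,degrees=True)*Ro.from_euler("y",-lean,degrees=True)).as_matrix()@np.diag([-1.,1,-1])
def tcp_for(G,yaw,lean,back=0): return np.array(G)+(0.019-back)*Rt(yaw,lean)[:,2]
def delta(T,R):
    s=r.sense(); print("shift",(T-s["tcp_pos"]).round(4),"rotvec",Ro.from_matrix(R@s["ee_rot"].T).as_rotvec().round(4),"F",s["wrist_force"].round(1),"t",s["time_s"])
E
python3 - <<'E'
from h import *
G=[.6105,.138,.196]
for b in(.12,0):
    T=tcp_for(G,-1.5,35,b);print(T.round(4));delta(T,Rt(-1.5,35))
E
```

```text
[0.5526 0.1395 0.2787]
shift [0.3729 0.7376 0.0572] rotvec [ 0.0793 -0.6083 -0.3084] F [ 0.5 -1.   0.7] t 0.1
[0.6214 0.1377 0.1804]
shift [ 0.4417  0.7358 -0.0411] rotvec [ 0.0793 -0.6083 -0.3084] F [ 0.5 -1.   0.7] t 0.1
```

Call:
{"api": "play_rows", "payload": {"commands": [[[0.02,0.03,0.03,0.016,-0.122,-0.062,0],[0.04,0.07,0.06,0.032,-0.243,-0.123,0],[0.06,0.11,0.08,0.048,-0.365,-0.185,0],[0.08,0.15,0.08,0.063,-0.487,-0.247,0],[0.1,0.19,0.08,0.079,-0.608,-0.308,0]]]}}

```text
time_s: 0.6
tcp_pos: [0.2806, -0.4073, 0.3038]
ee_rot: [[-0.815, 0.03, 0.578], [0.023, 1.0, -0.02], [-0.578, -0.003, -0.816]]
wrist_force: [-0.2, 0.7, 0.6]
gripper_width: 1.001
```

Call:
{"api": "play_rows", "payload": {"commands": [[[0.02,0.04,0,0,0,0,0],[0.04,0.08,0,0,0,0,0],[0.06,0.12,0,0,0,0,0],[0.08,0.16,0,0,0,0,0],[0.1,0.2,0,0,0,0,0]]]}}

```text
time_s: 1.1
tcp_pos: [0.3762, -0.2143, 0.3026]
ee_rot: [[-0.819, 0.028, 0.573], [0.022, 1.0, -0.018], [-0.573, -0.002, -0.82]]
wrist_force: [0.2, 0.0, -0.4]
gripper_width: 1.0
```

Call:
{"api": "play_rows", "payload": {"commands": [[[0.02,0.04,0,0,0,0,0],[0.04,0.08,0,0,0,0,0],[0.06,0.12,0,0,0,0,0],[0.08,0.16,0,0,0,0,0],[0.1,0.2,0,0,0,0,0]]]}}

```text
time_s: 1.6
tcp_pos: [0.4636, -0.0391, 0.3021]
ee_rot: [[-0.82, 0.028, 0.572], [0.022, 1.0, -0.017], [-0.572, -0.002, -0.82]]
wrist_force: [1.7, -2.0, 0.2]
gripper_width: 1.002
```

Run:
```python
from h import *
s=r.sense();print(s["tcp_pos"],s["ee_rot"].round(3))
G=[.6105,.138,.196]
for b in(.12,0): delta(tcp_for(G,-1.5,35,b),Rt(-1.5,35))
```

```text
[ 0.4635708  -0.03906926  0.30210318] [[-0.82   0.028  0.572]
 [ 0.022  1.    -0.017]
 [-0.572 -0.002 -0.82 ]]
shift [ 0.089   0.1786 -0.0234] rotvec [ 0.0016 -0.0018  0.0014] F [ 1.7 -2.   0.2] t 1.6
shift [ 0.1578  0.1768 -0.1217] rotvec [ 0.0016 -0.0018  0.0014] F [ 1.7 -2.   0.2] t 1.6
```

Call:
{"api": "play_rows", "payload": {"commands": [[[0.02,0.045,-0.005,0,0,0,0],[0.044,0.09,-0.01,0,0,0,0],[0.066,0.135,-0.017,0,0,0,0],[0.088,0.178,-0.023,0,0,0,0],[0.088,0.178,-0.023,0,0,0,0]]]}}

```text
time_s: 2.1
tcp_pos: [0.554, 0.1417, 0.2774]
ee_rot: [[-0.821, 0.022, 0.57], [0.016, 1.0, -0.017], [-0.57, -0.005, -0.822]]
wrist_force: [0.0, 0.1, -0.6]
gripper_width: 0.994
```

Run:
```python
from h import *
G=[.6105,.138,.196]
for b in(.12,0): delta(tcp_for(G,-1.5,35,b),Rt(-1.5,35))
c=cap("wrist");save(c,"w1");np.savez("w1.npz",**c);print(c["mount"].round(3),c["intrinsics"])
```

```text
shift [-0.0014 -0.0022  0.0014] rotvec [ 0.0046 -0.0044 -0.0038] F [ 0.   0.1 -0.6] t 2.1
shift [ 0.0674 -0.004  -0.0969] rotvec [ 0.0046 -0.0044 -0.0038] F [ 0.   0.1 -0.6] t 2.1
[[ 0.001  0.963  0.27   0.073]
 [ 1.    -0.001 -0.001 -0.001]
 [-0.001  0.27  -0.963 -0.162]
 [ 0.     0.     0.     1.   ]] [[371.64829954   0.         321.00092418]
 [  0.         371.64829954 239.52048936]
 [  0.           0.           1.        ]]
```

View pics/w1.png

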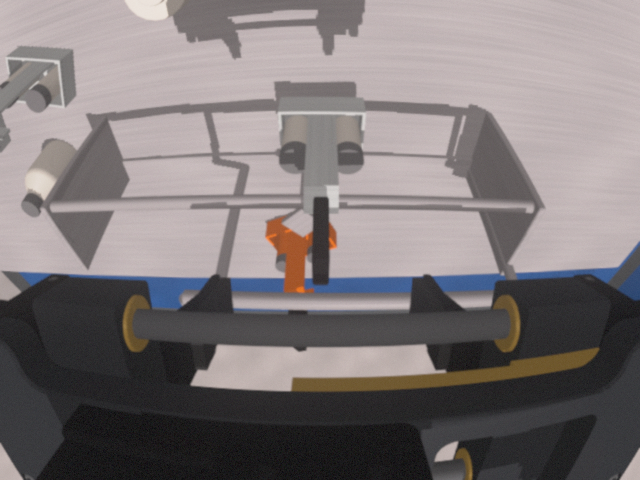

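Call:
{"api": "play_rows", "payload": {"commands": [[[0.017,-0.002,-0.024,0.002,-0.002,-0.002,0],[0.034,-0.003,-0.049,0.005,-0.004,-0.004,0],[0.051,-0.004,-0.073,0.005,-0.004,-0.004,0],[0.067,-0.004,-0.097,0.005,-0.004,-0.004,0],[0.067,-0.004,-0.097,0.005,-0.004,-0.004,0]]]}}

```text
time_s: 2.65
tcp_pos: [0.6248, 0.1284, 0.2014]
ee_rot: [[-0.842, 0.028, 0.538], [0.024, 1.0, -0.015], [-0.538, 0.001, -0.843]]
wrist_force: [-1.0, -0.4, -0.7]
gripper_width: 1.001
```

Run:
```python
from h import *
delta(tcp_for([.6105,.138,.196],-1.5,35,0),Rt(-1.5,35))
```

```text
shift [-0.0034  0.0093 -0.0209] rotvec [-0.0017 -0.0425  0.0019] F [-1.  -0.4 -0.7] t 2.65
```

Call:
{"api": "play_rows", "payload": {"commands": [[[0,0,0,0,0,0,0]]]}}

```text
time_s: 2.75
tcp_pos: [0.6239, 0.1292, 0.2033]
ee_rot: [[-0.841, 0.027, 0.54], [0.023, 1.0, -0.013], [-0.54, 0.002, -0.841]]
wrist_force: [0.7, -0.2, 0.6]
gripper_width: 0.999
```

Run:
```python
from h import *
print(r.sense()["joints"].round(1),r.sense()["joint_velocities"].round(1))
delta(tcp_for([.6105,.138,.196],-1.5,35,0),Rt(-1.5,35))
```

```text
[  24.    10.8  -43.    66.2  -14.7 -177.4] [ 0.9 -1.6 -0.2  0.   0.  -0.1]
shift [-0.0025  0.0085 -0.0229] rotvec [-0.0026 -0.0399  0.0006] F [ 0.7 -0.2  0.6] t 2.75
```

Call:
{"api": "play_rows", "payload": {"commands": [[[-0.024,0,0.036,0,0,0,0],[-0.048,0,0.072,0,0,0,0],[-0.065,0,0.09,-0.081,0.002,0.126,0],[-0.08,0,0.1,-0.162,0.004,0.252,0],[-0.08,0,0.1,-0.243,0.006,0.378,0]]]}}

```text
time_s: 3.25
tcp_pos: [0.5424, 0.1308, 0.3075]
ee_rot: [[-0.763, -0.348, 0.545], [-0.419, 0.908, -0.007], [-0.492, -0.234, -0.839]]
wrist_force: [-0.5, -0.1, 0.2]
gripper_width: 1.003
```

Call:
{"api": "play_rows", "payload": {"commands": [[[0,0,0,-0.08,0.002,0.125,0],[0,0,0,-0.16,0.004,0.25,0],[0,0,0,-0.24,0.006,0.375,0],[0,0,0,-0.32,0.008,0.5,0],[0,0,0,-0.4,0.01,0.625,0]]]}}

```text
time_s: 3.75
tcp_pos: [0.5431, 0.13, 0.3046]
ee_rot: [[-0.329, -0.774, 0.54], [-0.923, 0.386, -0.01], [-0.201, -0.502, -0.842]]
wrist_force: [1.0, -0.0, 0.0]
gripper_width: 1.004
```

Call:
{"api": "play_rows", "payload": {"commands": [[[0,0,0,-0.08,0.002,0.125,0],[0,0,0,-0.16,0.004,0.25,0],[0,0,0,-0.24,0.006,0.375,0],[0,0,0,-0.32,0.008,0.5,0],[0,0,0,-0.4,0.01,0.625,0]]]}}

```text
time_s: 4.25
tcp_pos: [0.5431, 0.1299, 0.3046]
ee_rot: [[0.281, -0.794, 0.539], [-0.941, -0.339, -0.01], [0.191, -0.504, -0.842]]
wrist_force: [0.6, 0.2, 0.1]
gripper_width: 1.0
```

Call:
{"api": "play_rows", "payload": {"commands": [[[0,0,0,-0.08,0.002,0.125,0],[0,0,0,-0.16,0.004,0.25,0],[0,0,0,-0.24,0.006,0.375,0],[0,0,0,-0.32,0.008,0.5,0],[0,0,0,-0.4,0.01,0.625,0]]]}}

```text
time_s: 4.75
tcp_pos: [0.5431, 0.1299, 0.3046]
ee_rot: [[0.744, -0.397, 0.538], [-0.464, -0.886, -0.012], [0.481, -0.241, -0.843]]
wrist_force: [0.3, 0.2, 0.2]
gripper_width: 0.998
```

```bash
sed -i 's/np.diag(\[-1.,1,-1\])/np.diag([1.,-1,-1])/' h.py
python3 - <<'E'
from h import *
s=r.sense();print(s["joints"].round(1),s["tcp_pos"],s["ee_rot"].round(3))
for b in(.12,0): delta(tcp_for([.6105,.138,.196],-1.5,25,b),Rt(-1.5,25))
E
```

```text
[ 38.   -2.1 -37.   36.9 -34.6  -2.9] [0.54310678 0.12992315 0.30457983] [[ 0.744 -0.397  0.538]
 [-0.464 -0.886 -0.012]
 [ 0.481 -0.241 -0.843]]
shift [ 0.0247  0.0092 -0.017 ] rotvec [-0.2204  0.1351  0.4028] F [0.3 0.2 0.2] t 4.75
shift [ 0.0754  0.0079 -0.1258] rotvec [-0.2204  0.1351  0.4028] F [0.3 0.2 0.2] t 4.75
```

Call:
{"api": "play_rows", "payload": {"commands": [[[0.005,0.002,-0.004,-0.045,0.018,0.08,0],[0.012,0.005,-0.008,-0.09,0.036,0.16,0],[0.02,0.009,-0.013,-0.135,0.054,0.24,0],[0.02,0.009,-0.013,-0.18,0.072,0.32,0],[0.02,0.009,-0.013,-0.222,0.085,0.403,0]]]}}

```text
time_s: 5.25
tcp_pos: [0.5633, 0.1392, 0.2913]
ee_rot: [[0.885, -0.023, 0.466], [-0.025, -1.0, -0.001], [0.466, -0.01, -0.885]]
wrist_force: [-0.0, -0.3, 0.7]
gripper_width: 1.0
```

Run:
```python
from h import *
for b in(.12,0): delta(tcp_for([.6105,.138,.196],-1.5,28,b),Rt(-1.5,28))
```

```text
shift [-0.0002 -0.     -0.0061] rotvec [-0.0103 -0.0042 -0.0037] F [-0.  -0.3  0.7] t 5.25
shift [ 0.0561 -0.0015 -0.1121] rotvec [-0.0103 -0.0042 -0.0037] F [-0.  -0.3  0.7] t 5.25
```

Call:
{"api": "play_rows", "payload": {"commands": [[[0.014,0,-0.028,-0.005,-0.002,-0.002,0],[0.028,-0.001,-0.056,-0.01,-0.004,-0.004,0],[0.042,-0.001,-0.084,-0.01,-0.004,-0.004,0],[0.056,-0.0015,-0.112,-0.01,-0.004,-0.004,0],[0.056,-0.0015,-0.112,-0.01,-0.004,-0.004,0]]]}}

```text
time_s: 5.75
tcp_pos: [0.6181, 0.1357, 0.1747]
ee_rot: [[0.886, -0.032, 0.463], [-0.026, -0.999, -0.018], [0.464, 0.003, -0.886]]
wrist_force: [-1.1, -0.4, -0.9]
gripper_width: 1.001
```

Run:
```python
from h import *
print(r.sense()["joints"].round(1))
delta(tcp_for([.6105,.138,.196],-1.5,28,0),Rt(-1.5,28))
```

```text
[ 29.2  13.8 -38.6  46.7 -19.4  16.9]
shift [0.0013 0.0021 0.0045] rotvec [ 0.0032 -0.0066  0.0053] F [-1.1 -0.4 -0.9] t 5.75
```

Call:
{"api": "play_rows", "payload": {"commands": [[[0.001,0.002,0.004,0.003,-0.006,0.005,0],[0.001,0.002,0.004,0.003,-0.006,0.005,0.5],[0.001,0.002,0.004,0.003,-0.006,0.005,1],[0.001,0.002,0.004,0.003,-0.006,0.005,1],[0.001,0.002,0.004,0.003,-0.006,0.005,1]]]}}

```text
time_s: 6.25
tcp_pos: [0.6213, 0.1402, 0.1836]
ee_rot: [[0.879, -0.025, 0.476], [-0.024, -1.0, -0.008], [0.476, -0.005, -0.88]]
wrist_force: [0.4, 0.1, 1.1]
gripper_width: 0.719
```

Call:
{"api": "play_rows", "payload": {"commands": [[[0,0,0,0,0,0,1],[0,0,0,0,0,0,1],[0,0,0,0,0,0,1],[0,0,0,0,0,0,1]]]}}

```text
time_s: 6.65
tcp_pos: [0.6213, 0.1398, 0.1825]
ee_rot: [[0.88, -0.025, 0.474], [-0.024, -1.0, -0.009], [0.474, -0.004, -0.88]]
wrist_force: [1.0, -0.5, 0.7]
gripper_width: 0.357
```

Run:
```python
from h import *
s=r.sense();print(s["joints"].round(1),s["gripper_width"]*87,s["tcp_pos"])
delta(tcp_for([.6105,.138,.196],-1.5,28,0),Rt(-1.5,28))
```

```text
[ 29.4  13.4 -38.1  46.5 -19.4  17.3] 31.04062551127454 [0.62132174 0.13980269 0.1824554 ]
shift [-0.0019 -0.002  -0.0032] rotvec [-0.0038  0.0057 -0.0008] F [ 1.  -0.5  0.7] t 6.65
```

Call:
{"api": "play_rows", "payload": {"commands": [[[0,-0.0015,-0.001,0,0,0,1],[0,-0.0015,-0.001,0,0,0,1],[0,-0.0015,-0.001,0,0,0,1],[0,-0.0015,-0.001,0,0,0,1],[0,-0.0015,-0.001,0,0,0,1]]]}}

```text
time_s: 7.15
tcp_pos: [0.6213, 0.1385, 0.1814]
ee_rot: [[0.88, -0.025, 0.474], [-0.024, -1.0, -0.008], [0.474, -0.004, -0.88]]
wrist_force: [-0.8, 0.9, -0.9]
gripper_width: 0.135
```

Call:
{"api": "play_rows", "payload": {"commands": [[[0,0,0.001,0,0,0,1],[0,0,0.002,0,0,0,1],[0,0,0.002,0,0,0,1]]]}}

```text
time_s: 7.45
tcp_pos: [0.6208, 0.1378, 0.1828]
ee_rot: [[0.881, -0.026, 0.473], [-0.025, -1.0, -0.01], [0.473, -0.003, -0.881]]
wrist_force: [-0.3, -0.7, -3.5]
gripper_width: 0.134
```

Call:
{"api": "play_rows", "payload": {"commands": [[[0,0.012,0.001,0,0,0,1],[0.001,0.026,0.001,0,0,0,1],[0.001,0.04,0.001,0,0,0,1],[0.0015,0.055,0.001,0,0,0,1],[0.002,0.07,0.001,0,0,0,1]]]}}

```text
time_s: 7.95
tcp_pos: [0.6233, 0.2101, 0.1845]
ee_rot: [[0.88, -0.025, 0.474], [-0.024, -1.0, -0.008], [0.475, -0.004, -0.88]]
wrist_force: [-1.6, -0.1, -3.4]
gripper_width: 0.138
```

Call:
{"api": "play_rows", "payload": {"commands": [[[0,0.015,0,0,0,0,1],[0.001,0.03,0,0,0,0,1],[0.001,0.045,0,0,0,0,1],[0.0015,0.06,0,0,0,0,1],[0.0015,0.06,0,0,0,0,1]]]}}

```text
time_s: 8.45
tcp_pos: [0.6253, 0.2713, 0.1849]
ee_rot: [[0.879, -0.022, 0.476], [-0.022, -1.0, -0.006], [0.476, -0.005, -0.88]]
wrist_force: [0.5, -0.1, -3.4]
gripper_width: 0.135
```

Run:
```python
from h import *
print(r.sense()["joints"].round(1))
delta(tcp_for([.6105+.0038,.288,.196],-1.5,28,0),Rt(-1.5,28))
```

```text
[ 41.4  18.3 -30.6  45.5 -26.5   8.6]
shift [-0.0021  0.0165 -0.0057] rotvec [-0.0051  0.007  -0.0037] F [ 0.5 -0.1 -3.4] t 8.45
```

Call:
{"api": "play_rows", "payload": {"commands": [[[-0.001,0.005,-0.001,0,0,0,1],[-0.001,0.01,-0.001,0,0,0,1],[-0.001,0.013,-0.001,0,0,0,1],[-0.001,0.015,-0.001,0,0,0,1],[-0.001,0.016,-0.001,0,0,0,1]]]}}

```text
time_s: 8.95
tcp_pos: [0.6239, 0.2843, 0.1836]
ee_rot: [[0.88, -0.026, 0.475], [-0.024, -1.0, -0.009], [0.475, -0.004, -0.88]]
wrist_force: [0.1, 0.4, -3.4]
gripper_width: 0.139
```

Call:
{"api": "play_rows", "payload": {"commands": [[[0,0.002,0,0,0,0,1],[0,0.004,0,0,0,0,1],[0,0.006,0,0,0,0,1],[0,0.006,0,0,0,0,1]]]}}

```text
time_s: 9.35
tcp_pos: [0.6239, 0.2905, 0.1836]
ee_rot: [[0.88, -0.025, 0.475], [-0.024, -1.0, -0.008], [0.475, -0.004, -0.88]]
wrist_force: [0.0, -0.7, -4.3]
gripper_width: 0.141
```

Call:
{"api": "play_rows", "payload": {"commands": [[[0,0.002,-0.001,0,0,0,1],[0,0.004,-0.002,0,0,0,1],[0,0.004,-0.002,0,0,0,1]]]}}

```text
time_s: 9.65
tcp_pos: [0.6242, 0.2922, 0.1825]
ee_rot: [[0.879, -0.028, 0.475], [-0.025, -1.0, -0.014], [0.475, 0.0, -0.88]]
wrist_force: [1.5, -4.4, 1.0]
gripper_width: 0.133
```

Call:
{"api": "play_rows", "payload": {"commands": [[[0,-0.001,0,0,0,0,0.7],[0,-0.001,0,0,0,0,0.6],[0,-0.001,0,0,0,0,0.6],[0,-0.001,0,0,0,0,0.6],[0,-0.001,0,0,0,0,0.6]]]}}

```text
time_s: 10.15
tcp_pos: [0.6239, 0.2938, 0.1817]
ee_rot: [[0.88, -0.025, 0.475], [-0.024, -1.0, -0.008], [0.475, -0.005, -0.88]]
wrist_force: [-0.3, 0.6, -0.2]
gripper_width: 0.391
```

Call:
{"api": "play_rows", "payload": {"commands": [[[-0.007,0,0.013,0,0,0,0.6],[-0.02,0,0.037,0,0,0,0.6],[-0.035,0,0.065,0,0,0,0.6],[-0.052,0,0.096,0,0,0,0.6],[-0.075,0,0.12,0,0,0,0.6]]]}}

```text
time_s: 10.65
tcp_pos: [0.5487, 0.2941, 0.3036]
ee_rot: [[0.879, -0.025, 0.476], [-0.025, -1.0, -0.007], [0.476, -0.006, -0.88]]
wrist_force: [-0.4, 0.2, -0.1]
gripper_width: 0.406
```

Run:
```python
from h import *
c=cap("top");P=pts(c);save(c,"top1");x,y,z=P[...,0],P[...,1],P[...,2]
m=(abs(x-.6)<.06)&(abs(y-.288)<.06)&(z>.042)&(z<.085)
q=P[m];print(len(q),q.min(0),q.max(0))
m=(abs(x-.62)<.02)&(abs(y-.288)<.02)&(z>.2)&(z<.232)
q=P[m];print(len(q),q.min(0) if len(q) else 0,q.max(0) if len(q) else 0)
s=r.sense();print(s["gripper_width"])
# standing carrier
a=[.5178,-.1927,.166]
print("standing hover/grasp, z up .12:",tcp_for(a,-19,28,.12).round(4),tcp_for(a,-19,28,0).round(4));delta(tcp_for(a,-19,28,.12),Rt(-19,28))
```

```text
229 [0.58483297 0.24684399 0.04245109] [0.65971228 0.33527073 0.08492713]
108 [0.60318731 0.28453317 0.2002608 ] [0.63492153 0.29781945 0.22627499]
0.4034558323501823
standing hover/grasp, z up .12: [ 0.473  -0.1773  0.2552] [ 0.5262 -0.1956  0.1492]
shift [-0.0748 -0.4722 -0.0536] rotvec [-0.0088  0.0145 -0.3085] F [-1.6 -0.3  1.9] t 10.7
```

Call:
{"api": "play_rows", "payload": {"commands": [[[-0.015,-0.045,0,0,0,-0.06,0],[-0.03,-0.09,0,0,0,-0.12,0],[-0.045,-0.137,0,0,0,-0.18,0],[-0.06,-0.183,-0.005,0,0.005,-0.24,0],[-0.075,-0.23,-0.01,-0.009,0.014,-0.308,0]]]}}

```text
time_s: 11.2
tcp_pos: [0.4727, 0.0617, 0.2915]
ee_rot: [[0.838, -0.329, 0.436], [-0.288, -0.944, -0.158], [0.464, 0.007, -0.886]]
wrist_force: [0.6, 0.1, -0.4]
gripper_width: 0.771
```

Call:
{"api": "play_rows", "payload": {"commands": [[[0,-0.048,-0.005,0,0,0,0],[0,-0.096,-0.01,0,0,0,0],[0,-0.144,-0.02,0,0,0,0],[0,-0.192,-0.03,0,0,0,0],[0,-0.24,-0.04,0,0,0,0]]]}}

```text
time_s: 11.7
tcp_pos: [0.4733, -0.1786, 0.2518]
ee_rot: [[0.837, -0.327, 0.438], [-0.286, -0.945, -0.158], [0.466, 0.007, -0.885]]
wrist_force: [1.1, 0.5, 0.1]
gripper_width: 1.0
```

Run:
```python
from h import *
a=[.5178,-.1927,.166]
delta(tcp_for(a,-19,28,.12),Rt(-19,28));delta(tcp_for(a,-19,28),Rt(-19,28));print(r.sense()["joints"].round(1))
c=cap("wrist");save(c,"w2")
```

```text
shift [-0.0003  0.0013  0.0034] rotvec [ 0.0052 -0.0063  0.0011] F [1.1 0.5 0.1] t 11.7
shift [ 0.053  -0.017  -0.1026] rotvec [ 0.0052 -0.0063  0.0011] F [1.1 0.5 0.1] t 11.7
[  3.2  -4.5 -40.5  21.4 -29.9  51.5]
```

View pics/w2.png

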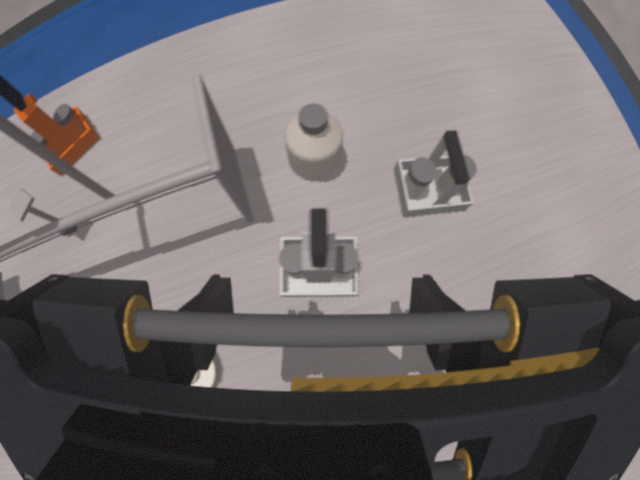

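Call:
{"api": "play_rows", "payload": {"commands": [[[0.012,-0.004,-0.026,0.005,-0.006,0,0],[0.025,-0.008,-0.052,0.005,-0.006,0,0],[0.037,-0.012,-0.077,0.005,-0.006,0,0],[0.049,-0.016,-0.102,0.005,-0.006,0,0],[0.049,-0.016,-0.102,0.005,-0.006,0,0]]]}}

```text
time_s: 12.25
tcp_pos: [0.5222, -0.1945, 0.1524]
ee_rot: [[0.843, -0.327, 0.427], [-0.291, -0.945, -0.149], [0.452, 0.001, -0.892]]
wrist_force: [-0.5, -0.1, -0.1]
gripper_width: 1.002
```

Call:
{"api": "play_rows", "payload": {"commands": [[[0,0,0,0,0,0,0.5],[0,0,0,0,0,0,0.8],[0,0,0,0,0,0,0.8],[0,0,0,0,0,0,0.8],[0,0,0,0,0,0,0.8]]]}}

```text
time_s: 12.75
tcp_pos: [0.5238, -0.1932, 0.1568]
ee_rot: [[0.839, -0.326, 0.435], [-0.29, -0.945, -0.148], [0.46, -0.002, -0.888]]
wrist_force: [0.4, 0.3, -0.3]
gripper_width: 0.639
```

Run:
```python
from h import *
a=[.5178-.004,-.1927+.0013,.166]
delta(tcp_for(a,-19,28),Rt(-19,28));print(r.sense()["joints"].round(1),r.sense()["gripper_width"])
```

```text
shift [-0.0015 -0.0011 -0.0076] rotvec [-0.0052 -0.0096  0.0002] F [ 0.4  0.3 -0.3] t 12.75
[ -4.8   7.8 -48.9  44.2  -9.2  33.5] 0.638754346710244
```

Run:
```python
from h import *
a=[.5178-.003,-.1927+.001,.168]
delta(tcp_for(a,-19,25),Rt(-19,25))
```

```text
shift [-0.0014 -0.0011 -0.006 ] rotvec [0.0119 0.04   0.0002] F [ 0.4  0.3 -0.3] t 12.75
```

Call:
{"api": "play_rows", "payload": {"commands": [[[0,0,0,0.012,0.04,0,0.8],[-0.0014,-0.001,-0.003,0.012,0.04,0,0.8],[-0.0014,-0.001,-0.006,0.012,0.04,0,0.8],[-0.0014,-0.001,-0.006,0.012,0.04,0,0.8]]]}}

```text
time_s: 13.15
tcp_pos: [0.5216, -0.1944, 0.1494]
ee_rot: [[0.858, -0.326, 0.397], [-0.295, -0.945, -0.138], [0.42, 0.001, -0.907]]
wrist_force: [0.2, 0.1, -0.3]
gripper_width: 0.272
```

Run:
```python
from h import *
a=[.5178-.003,-.1927+.001,.168]
delta(tcp_for(a,-19,25),Rt(-19,25));print(r.sense()["joints"].round(1),r.sense()["gripper_width"])
```

```text
shift [0.0007 0.0001 0.0014] rotvec [ 0.0002 -0.0028  0.0003] F [ 0.2  0.1 -0.3] t 13.15
[ -1.8   9.1 -44.1  29.4 -14.7  45.7] 0.2723949052981965
```

Good; close and lift a little.

Call:
{"api": "play_rows", "payload": {"commands": [[[0,0,0,0,0,0,1],[0,0,0,0,0,0,1],[0,0,0,0,0,0,1],[0,0,0,0,0,0,1],[0,0,0,0,0,0,1]]]}}

```text
time_s: 13.65
tcp_pos: [0.5215, -0.1947, 0.1495]
ee_rot: [[0.858, -0.327, 0.397], [-0.296, -0.945, -0.138], [0.42, 0.001, -0.908]]
wrist_force: [-1.4, 0.4, -0.6]
gripper_width: 0.139
```

Call:
{"api": "play_rows", "payload": {"commands": [[[0,0,0.005,0,0,0,1],[0,0,0.012,0,0,0,1],[0,0,0.024,0,0,0,1],[0,0,0.036,0,0,0,1],[0,0,0.05,0,0,0,1]]]}}

```text
time_s: 14.15
tcp_pos: [0.5205, -0.1945, 0.1984]
ee_rot: [[0.859, -0.327, 0.393], [-0.297, -0.945, -0.138], [0.417, 0.001, -0.909]]
wrist_force: [-1.0, -0.0, -4.3]
gripper_width: 0.132
```

Run:
```python
from h import *
print(r.sense()["joints"].round(1),r.sense()["gripper_width"])
# tab offset in hand unchanged: grasp = tab + (-3, +1 , +2.5)mm ; raised
for nm,G in(("front",[.54,-.04,.232]),("over",[.6065,-.048,.232])):
    T=tcp_for(G,-1.5,25);print(nm,T.round(4));delta(T,Rt(-1.5,25))
```

```text
[ -0.1   5.5 -36.8  18.5 -25.5  55.9] 0.13188498117711991
front [ 0.548  -0.0402  0.2148]
shift [0.0276 0.1543 0.0164] rotvec [ 2.000e-04 -6.600e-03  3.072e-01] F [-1.  -0.  -4.3] t 14.15
over [ 0.6145 -0.0482  0.2148]
shift [0.0941 0.1463 0.0164] rotvec [ 2.000e-04 -6.600e-03  3.072e-01] F [-1.  -0.  -4.3] t 14.15
```

Call:
{"api": "play_rows", "payload": {"commands": [[[0.003,0.015,0.008,0,0,0.05,1],[0.008,0.045,0.016,0,0,0.12,1],[0.015,0.08,0.017,0,0,0.19,1],[0.022,0.12,0.017,0,-0.003,0.25,1],[0.027,0.145,0.017,0,-0.006,0.307,1]]]}}

```text
time_s: 14.65
tcp_pos: [0.5481, -0.0479, 0.2156]
ee_rot: [[0.906, -0.022, 0.424], [-0.02, -1.0, -0.009], [0.424, -0.0, -0.906]]
wrist_force: [0.3, -1.4, -5.4]
gripper_width: 0.139
```

Run:
```python
from h import *
print(r.sense()["joints"].round(1),r.sense()["gripper_width"])
for nm,G in(("over",[.606,-.046,.232]),):
    T=tcp_for(G,-1.5,25);print(nm,T.round(4));delta(T,Rt(-1.5,25))
c=cap("side");save(c,"s2");i=cv2.cvtColor(c["image"],cv2.COLOR_RGB2BGR)[150:390,180:500];cv2.imwrite("pics/s2c.png",cv2.resize(i,None,fx=2,fy=2))
```

```text
[ 15.4   3.7 -35.   15.  -28.   61.5] 0.13862861064254497
over [ 0.614  -0.0462  0.2148]
shift [ 0.066   0.0017 -0.0008] rotvec [-0.0002  0.0012 -0.0037] F [ 0.3 -1.4 -5.4] t 14.65
```

View pics/s2c.png

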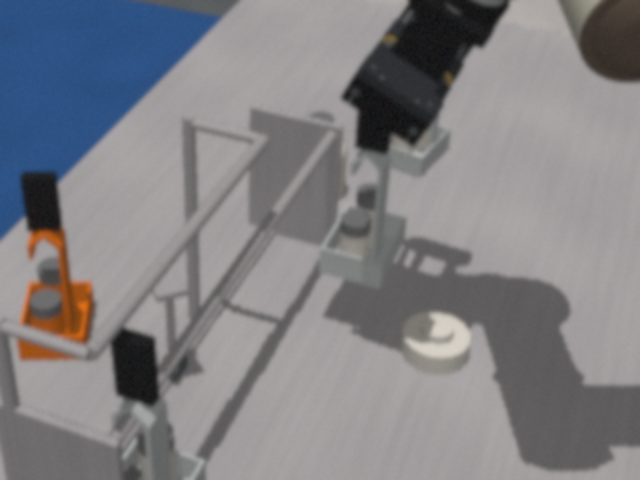

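Call:
{"api": "play_rows", "payload": {"commands": [[[0.01,0.001,0,0,0,0,1],[0.025,0.001,0,0,0,0,1],[0.042,0.002,0,0,0,0,1],[0.057,0.002,0,0,0,0,1],[0.066,0.002,0,0,0,0,1]]]}}

```text
time_s: 15.2
tcp_pos: [0.6159, -0.0484, 0.2157]
ee_rot: [[0.905, -0.027, 0.424], [-0.025, -1.0, -0.011], [0.424, -0.0, -0.905]]
wrist_force: [-1.2, 0.3, -4.7]
gripper_width: 0.137
```

Run:
```python
from h import *
print(r.sense()["joints"].round(1))
T=tcp_for([.606,-.046,.232],-1.5,25);delta(T,Rt(-1.5,25))
c=cap("top");P=pts(c);x,y,z=P[...,0],P[...,1],P[...,2]
q=P[(abs(x-.57)<.035)&(abs(y+.046)<.06)&(z>.07)&(z<.11)];print("tray",len(q),q.min(0),q.max(0))
c=cap("side");P=pts(c);x,y,z=P[...,0],P[...,1],P[...,2]
m=(c["image"].max(-1)<45)&(abs(x-.61)<.03)&(abs(y+.046)<.03)&(z>.18)&(z<.27)
q=P[m];print("tab",len(q),np.percentile(q,[2,98],0).round(4))
```

```text
[ 13.3  10.5 -26.1  12.7 -29.7  65.4]
shift [-0.0019  0.0022 -0.0009] rotvec [-0.0002  0.0019  0.0011] F [-1.2  0.3 -4.7] t 15.2Traceback (most recent call last):
  File "<stdin>", line 5, in <module>
    return umr_minimum(a, axis, None, out, keepdims, initial, where)
ValueError: zero-size array to reduction operation minimum which has no identity
```

Call:
{"api": "play_rows", "payload": {"commands": [[[-0.002,0.002,-0.006,0,0,0,1],[-0.002,0.002,-0.013,0,0,0,1],[-0.002,0.002,-0.02,0,0,0,1],[-0.002,0.002,-0.027,0,0,0,1],[-0.002,0.002,-0.031,0,0,0,1]]]}}

```text
time_s: 15.75
tcp_pos: [0.6122, -0.0457, 0.1847]
ee_rot: [[0.905, -0.025, 0.425], [-0.023, -1.0, -0.011], [0.425, -0.0, -0.905]]
wrist_force: [0.2, -0.9, -4.1]
gripper_width: 0.135
```

Call:
{"api": "play_rows", "payload": {"commands": [[[0,0,-0.002,0,0,0,1],[0,0,-0.003,0,0,0,1],[0,0,-0.003,0,0,0,1]]]}}

```text
time_s: 16.05
tcp_pos: [0.6132, -0.0455, 0.183]
ee_rot: [[0.904, -0.025, 0.426], [-0.023, -1.0, -0.01], [0.427, -0.001, -0.904]]
wrist_force: [-0.1, -0.2, -4.1]
gripper_width: 0.139
```

Run:
```python
from h import *
s=r.sense();print(s["joints"].round(1),s["tcp_pos"].round(4),s["wrist_force"].round(1))
c=cap("wrist");save(c,"w3")
c=cap("side");i=cv2.cvtColor(c["image"],cv2.COLOR_RGB2BGR)[180:340,250:450];w=cv2.imread("pics/w3.png")
o=np.zeros((480,800,3),np.uint8);o[:,:400]=cv2.resize(w,(400,300)).repeat(1,0).shape and cv2.copyMakeBorder(cv2.resize(w,(400,300)),0,180,0,0,0);o[:320,400:]=cv2.resize(i,(400,320));cv2.imwrite("pics/both.png",o)
```

```text
[ 13.5  12.1 -30.3  15.7 -23.9  62. ] [ 0.6132 -0.0455  0.183 ] [-0.1 -0.2 -4.1]
```

View pics/both.png

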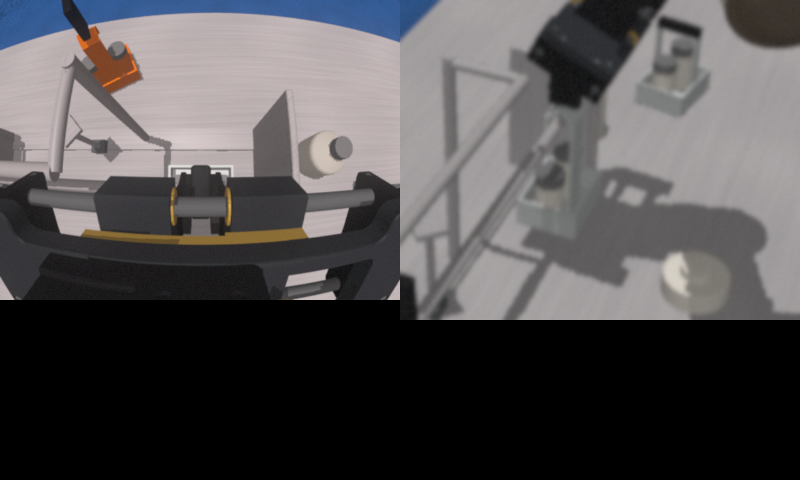

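Call:
{"api": "play_rows", "payload": {"commands": [[[0,0,-0.002,0,0,0,1],[0,0,-0.003,0,0,0,1],[0,0,-0.003,0,0,0,1],[0,0,-0.003,0,0,0,1]]]}}

```text
time_s: 16.55
tcp_pos: [0.6137, -0.0454, 0.1804]
ee_rot: [[0.904, -0.025, 0.428], [-0.023, -1.0, -0.01], [0.428, -0.001, -0.904]]
wrist_force: [1.7, 0.5, -4.0]
gripper_width: 0.135
```

Call:
{"api": "play_rows", "payload": {"commands": [[[0,0,-0.001,0,0,0,1],[0,0,-0.002,0,0,0,1],[0,0,-0.002,0,0,0,1]]]}}

```text
time_s: 16.85
tcp_pos: [0.6145, -0.0452, 0.1794]
ee_rot: [[0.903, -0.025, 0.43], [-0.023, -1.0, -0.009], [0.43, -0.001, -0.903]]
wrist_force: [1.5, -1.4, 0.0]
gripper_width: 0.136
```

Call:
{"api": "play_rows", "payload": {"commands": [[[0,0,0.002,0,0,0,1],[0,0.012,0.002,0,0,0,1],[0.001,0.028,0.002,0,0,0,1],[0.001,0.046,0.002,0,0,0,1],[0.0015,0.064,0.002,0,0,0,1]]]}}

```text
time_s: 17.35
tcp_pos: [0.615, 0.0185, 0.1806]
ee_rot: [[0.904, -0.026, 0.427], [-0.024, -1.0, -0.011], [0.427, -0.0, -0.904]]
wrist_force: [3.8, -3.3, -0.2]
gripper_width: 0.136
```

Call:
{"api": "play_rows", "payload": {"commands": [[[0,0.018,0,0,0,0,1],[0.001,0.036,0,0,0,0,1],[0.0015,0.054,0,0,0,0,1],[0.002,0.068,0,0,0,0,1],[0.002,0.08,0,0,0,0,1]]]}}

```text
time_s: 17.85
tcp_pos: [0.6171, 0.0983, 0.1806]
ee_rot: [[0.904, -0.026, 0.427], [-0.023, -1.0, -0.012], [0.427, 0.001, -0.904]]
wrist_force: [4.5, -4.0, 0.1]
gripper_width: 0.137
```

Run:
```python
from h import *
s=r.sense();print(s["joints"].round(1),s["tcp_pos"].round(4),s["wrist_force"].round(1))
c=cap("top");P=pts(c);save(c,"top3");x,y,z=P[...,0],P[...,1],P[...,2]
q=P[(abs(x-.59)<.03)&(abs(y-.1)<.09)&(z>.042)&(z<.075)];print("tray",len(q),q.min(0).round(4) if len(q) else 0,q.max(0).round(4) if len(q) else 0)
q=P[(x>.65)&(x<.72)&(y>.09)&(y<.15)&(z>.1)&(z<.122)];print("ptr",len(q));
if len(q): print(q[q[:,0].argmin()],q[:,1].min(),q[:,1].max())
c=cap("side");P=pts(c);save(c,"s3");x,y,z=P[...,0],P[...,1],P[...,2]
q=P[(abs(x-.61)<.06)&(abs(y-.1)<.08)&(z>.035)&(z<.065)];print("tray side",len(q),np.percentile(q,[1,99],0).round(4) if len(q) else 0)
```

```text
[ 27.8  13.3 -33.9  31.4 -23.6  33.9] [0.6171 0.0983 0.1806] [ 4.5 -4.   0.1]
tray 31 [0.5798 0.0547 0.0424] [0.6122 0.0713 0.0656]
ptr 204
[0.66126035 0.11789459 0.11591651] 0.09752298019213929 0.1371132546778785
tray side 964 [[0.579  0.0604 0.0355]
 [0.6436 0.1457 0.0642]]
```

Call:
{"api": "play_rows", "payload": {"commands": [[[0.001,0.005,0.001,0,0,0,1],[0.002,0.011,0.001,0,0,0,1],[0.0025,0.016,0.001,0,0,0,1],[0.0025,0.0195,0.001,0,0,0,1],[0.0025,0.0195,0,0,0,0,1]]]}}

```text
time_s: 18.45
tcp_pos: [0.6189, 0.1185, 0.1796]
ee_rot: [[0.904, -0.025, 0.426], [-0.023, -1.0, -0.01], [0.426, -0.001, -0.905]]
wrist_force: [0.8, 0.4, -1.1]
gripper_width: 0.136
```

Run:
```python
from h import *
s=r.sense();print(s["tcp_pos"].round(4),s["wrist_force"].round(1),s["moment"].round(2))
c=cap("top");P=pts(c);x,y,z=P[...,0],P[...,1],P[...,2]
q=P[(abs(x-.59)<.03)&(abs(y-.12)<.09)&(z>.042)&(z<.075)];print("tray",len(q),q.min(0).round(4) if len(q) else 0,q.max(0).round(4) if len(q) else 0)
c=cap("side");P=pts(c);x,y,z=P[...,0],P[...,1],P[...,2]
q=P[(abs(x-.61)<.06)&(abs(y-.12)<.08)&(z>.035)&(z<.065)];print("tray side",len(q),np.percentile(q,[1,99],0).round(4))
q=P[(c["image"].max(-1)<45)&(abs(x-.61)<.03)&(abs(y-.12)<.03)&(z>.15)&(z<.2)];print("tab",len(q))
```

```text
[0.6189 0.1185 0.1796] [ 0.8  0.4 -1.1] [-0.17  0.97 -0.02]
tray 32 [0.5817 0.0753 0.0423] [0.5991 0.0943 0.0642]
tray side 971 [[0.5802 0.0787 0.0354]
 [0.6452 0.1642 0.064 ]]
tab 13
```

Call:
{"api": "play_rows", "payload": {"commands": [[[0,0,-0.0005,0,0,0,1],[0,0,-0.0005,0,0,0,0.8],[0,0,-0.0005,0,0,0,0.6],[0,0,-0.0005,0,0,0,0.6],[0,0,-0.0005,0,0,0,0.6]]]}}

```text
time_s: 19.05
tcp_pos: [0.6192, 0.1179, 0.1797]
ee_rot: [[0.904, -0.025, 0.427], [-0.023, -1.0, -0.01], [0.427, -0.001, -0.904]]
wrist_force: [0.1, 0.2, -0.7]
gripper_width: 0.366
```

Call:
{"api": "play_rows", "payload": {"commands": [[[-0.005,0,0.011,0,0,0,0.6],[-0.015,0,0.032,0,0,0,0.6],[-0.03,0,0.064,0,0,0,0.6],[-0.05,0,0.1,0,0,0,0.6],[-0.09,0,0.11,0,0,0,0.6]]]}}

```text
time_s: 19.55
tcp_pos: [0.5315, 0.1198, 0.2945]
ee_rot: [[0.901, -0.025, 0.433], [-0.025, -1.0, -0.006], [0.433, -0.005, -0.901]]
wrist_force: [-0.6, 1.3, 0.9]
gripper_width: 0.4
```

Call:
{"api": "play_rows", "payload": {"commands": [[[-0.04,-0.02,0.02,0,0,0,0.6],[-0.08,-0.04,0.04,0,0,0,0.6],[-0.1,-0.06,0.04,0,0,0,0.6],[-0.1,-0.06,0.04,0,0,0,0.6],[-0.1,-0.06,0.04,0,0,0,0.6]]]}}

```text
time_s: 20.05
tcp_pos: [0.4289, 0.0578, 0.3301]
ee_rot: [[0.904, -0.025, 0.428], [-0.024, -1.0, -0.009], [0.428, -0.002, -0.904]]
wrist_force: [1.1, -0.2, -0.2]
gripper_width: 0.402
```

Run:
```python
from h import *
c=cap("top");P=pts(c);save(c,"top4");x,y,z=P[...,0],P[...,1],P[...,2]
for y0 in(.118,.291):
    m=(abs(x-.585)<.04)&(abs(y-y0)<.06)&(z>.042)&(z<.075);H=cv2.minAreaRect(P[m][:,:2].astype(np.float32)*1000);print("tray",H)
    q=P[(abs(x-.615)<.03)&(abs(y-y0)<.025)&(z>.2)&(z<.231)];print("tab",len(q),q.min(0).round(4),q.max(0).round(4))
q=P[(x>.65)&(x<.72)&(y>.09)&(y<.15)&(z>.1)&(z<.122)];print("ptr",q[q[:,0].argmin()],q[:,1].min(),q[:,1].max())
s=cap("side");i=np.hstack([cv2.resize(c["image"][150:350,100:350],(400,320)),cv2.resize(s["image"][220:420,160:410],(400,320))]);cv2.imwrite("pics/fin.png",i[...,::-1])
```

```text
tray ((597.1116333007812, 117.13069152832031), (31.438913345336914, 84.78839111328125), 0.5806369781494141)
tab 79 [0.598  0.1107 0.2038] [0.6304 0.1216 0.2279]
tray ((602.625, 292.03515625), (88.9521713256836, 33.63248062133789), 88.53851318359375)
tab 106 [0.603  0.2841 0.2011] [0.6347 0.2973 0.2259]
ptr [0.66109231 0.11773697 0.11733431] 0.09690541420055522 0.13717013679062257
```

View pics/fin.png

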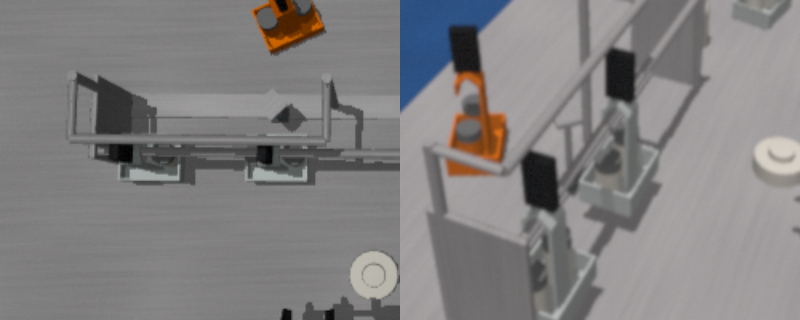

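Both carriers hang upright: the second sits at y of about 0.117 and the target is about 0.118. The first touches the far stop. Handing in.

```bash
python3 -c "
from station import r
print(r.finish_job())"
```

```text
the job is handed in; nothing more can be done
None
```

I slid the hanging carrier about 150 mm along the rail to the far stop. Contact was felt there (about 4 N). I then hooked the standing carrier over the rail at the entry end, slid it under the keeper bar to the pointer and let go. The job was handed in at about 20 s of the 62 s allowed.

**Last checks (top camera):**
- **Second carrier:** its middle is at y ≈ 0.116–0.117 m. The pointer tip projected onto the rail is at about 0.118 m, so it is within about 2 mm.
- **First carrier:** its tab is at y ≈ 0.291 m, the same as when it touched the stop.
- **Upright:** both tabs stand at the height expected for a carrier hanging on the rail, and both carriers look upright in the pictures.
- **Bystanders:** I did not measure the rack, bottle and cap again. The arm stayed clear of them throughout.

**Disagreements and corrections:**
- **Wrist limit:** the first approach to the hanging carrier ran into the last joint's limit. I backed out, turned the tool half round and used less lean.
- **Second joint limit:** another wrist joint reached its limit while I was lining up on the standing carrier. I reduced the lean to 25° before gripping.
- **Stop position:** contact came 3–4 mm further along than I had measured.
- **Tray position:** the side camera read it about 4 mm further along the rail than the top camera. I used the top camera, which agreed with the arm's own reading.

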